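# Mount the long spindle between the bench centres

### The arm

A 6-joint arm with a two-finger parallel gripper is mounted at the origin on the work surface. World frame = base frame: x ahead of the robot, y to its left, z up, the work surface at z = 0. Lengths are in m, angles in degrees, forces in N, time in s.
With the tool pointing down it reaches from about 0.35 to 0.875 m from the base axis. Payload 4.2 kg.
Tool frame: the origin (TCP) lies midway between the tips of the shut fingers; the grasp point (between the pads) lies 19 mm behind it; z points along the fingers, y is the line along which they close (so a half turn about z gives the same grasp; the last joint's range is limited). The gripper opens to 87 mm and grips with 3 to 60 N. Pads are 19 mm wide; open, the fingers measure 117 mm over their backs; the gripper's body (75 mm by 190 mm) begins 51 mm behind the grasp point.
Start: joints at [-57.72, 22.042, 0.453, 0, -68.411, -14.817], TCP at [0.188, -0.596, 0.223] pointing down, gripper open.
Joint ranges: [-179.83, 179.83], [-69.29, 118.12], [-61.27, 80.66], [-181.25, 117.63], [-171.15, -9.14], [-177.46, 177.46]. Speed limits (degrees/s): [159.86, 159.86, 180, 180, 180, 180].

### API

Orientations are given as a 3x3 rotation matrix whose columns are the frame's x, y, z axes.
In Python, from station import * gives the robot as it stands.
- The arm moves only by the tool move_arm, never from a script. Its argument "targets" is text: rows parted by semicolons, each of 4 numbers parted by spaces: the shift along the world's x, y, z in units of 25 mm (1.0 is 25 mm), then the turn about the world's z in units of 5 degrees (1.0 is 5 degrees). In form: tx ty tz spin; .... A call has 1 to 10 rows; each row shifts and turns the commanded pose from where the row before left it; what a row does not reach is not made up. A row lasts 1/12 s, in which the tool goes at most 41.7 mm and 7.16 degrees, less where a joint would pass 70% of its speed; a pose out of reach is approached as far as the arm can. A call is refused whole if a number of a shift passes 1 or a number of a turn 1, either way. A call with a gripper value outside its range is refused whole. "gripper" is the finger opening in mm, from 0 to 87, set as the call begins (left out, the last holds). The fingers move at their own pace and stop on an object; the grip force is fixed at half the most. Time passes only in rows, so rows that do not move let the fingers close. It gives the time, the measured TCP pose, the force, the opening and the grip force at its end, in the units of the state.
- sense(): the state, without advancing time (a new reading comes with each control period).
- capture(name): name is "scene" or "top" or "wrist"; returns a dict with "image" (384x512x3 uint8, blue, green, red), "fx", "fy", "cx", "cy" (pixels), "world_from_camera" (4x4, takes a point from camera to world coordinates); the wrist camera has in their place "hand_eye" (4x4, takes a point from camera to tool coordinates, whose origin is the TCP and whose axes are the flange's). Camera axes: x right, y up, looking along -z (the intrinsics and any distortion apply to the point x, -y, -z); pixel columns grow to the right and rows downward; lengths in m; the calibration is good to about 2 mm. A picture is of the moment at which its call begins: read the wrist's pose just before it. There is no depth.
- finish_job(): hands the job in; it is judged then, once.
The state is a dict: "time_s": time; "joints": joint angles; "joint_velocities": joint speeds; "effort": joint torques, N m; "tcp_pos": TCP position; "ee_rot": TCP orientation; "wrist_force": force on the tool from outside, world axes, zero at the start; "moment": the same for the moment, N m; "gripper_width": opening from 0.0 (shut) to 1.0 (fully open); "gripper_force": force on a finger pad.
Only numpy, scipy, OpenCV 4.12 (cv2) and the standard library are available. Lean on these libraries where they do the work, as an engineer would, in place of code of your own. Each camera call takes 0.05 s, during which the arm holds its last target. There are 200 camera calls.

### The job

Drop the stray rubber gasket corner from the bed of the bench centres back into the tilted bin, and mount the longer of the two spindles between the centres: lay it in the two V-rests and push the sliding tailstock up until both centres hold the spindle snugly and it is lifted clear of the rests. Feel for the stop and do not ram it, and leave the spindle held there and everything else where it is.

Things in the scene. Friction and masses are not known exactly. Their poses are not given: they have to be found in the camera images.
- fixture: Grey bench centres bolted to the counter. Origin on the counter under the centre line. Local x runs along the centre line from the headstock (-x) to the sliding tailstock (+x), z up. Centre line at y 0, 60 mm above the counter. Bed: x -135 to +235 mm, 72 mm wide, top 20 mm above the counter, clear for fingers between the two V-rests.
- rests (a point): Middle between the two white 90-degree V-rests, on the axis of a spindle laid in them: fixture x +10.5 mm, 57 mm above the counter (3 mm below the centre line). The rests are 8 mm thick, at fixture x -41 and +62 mm, arms up to 60 mm height, and carry the spindle's 22 mm round parts. Axes as the fixture.
- head_face (a point): Middle of the face of the fixed headstock (dark block, 30 x 52 mm, 78 mm high), fixture x -106 mm, on the centre line. A 16 mm steel bar with a cone centre is clamped in it and points to +x; how far it stands out differs each time and is not given: its tip (2 mm wide; cone 16 mm wide 10.5 mm behind) is 12.5 to 40.5 mm from this face. Axes as the fixture.
- tail_tip (a point): Tip of the tailstock's cone centre (same cone as the headstock's, facing it), on the centre line 60 mm above the counter. Axes as the fixture.
- tail_push (a point): Middle of the back face (away from the headstock) of the tailstock's black round push pad, 36 mm diameter, on the centre line at 60 mm height, 65.5 mm behind the cone tip. The block before it is 30 mm long, up to 52 mm wide, 78 mm high. Push it towards the headstock; the space behind is free. With the spindle seated it is between fixture x 130 and 164 mm. Axes as the fixture.
- tailstock: Sliding tailstock, 0.6 kg. Frame as the fixture's when fully drawn back; moves towards the headstock up to 100 mm, starting 0 to 22 mm along. Slides against about 8 N of friction and stays where left. Pushed on, it slides the spindle (1 to 4 N more) onto both cones, which lift it 3 mm; then it stops dead. Stop pushing at about 16 to 20 N in all; over 20 N on the spindle itself damages it.
- spindle: Long aluminium spindle, 180 mm, 0.2 to 0.35 kg: middle 40 mm a 26 mm square shank (grip here), ends 22 mm round, a 14 mm wide, 13 mm deep hole in each end face. Origin mid length on its axis (13 mm above the counter as it lies), local x along it; ends alike. Mounted, each cone is 9 to 10 mm in its hole. Lay it with its middle at about fixture x +30 mm: there it always passes between the tips.
- gasket: Black rubber gasket corner: an L, legs 16 mm wide, 28 mm high, 35 g, lying on the bed between the rests, where it keeps the spindle from going down. Origin on the underside, in the leg to grip, which runs along local x from -30 to +20 mm (y -8 to +8). The other leg goes off at its -x end (x -30 to -14) to y +42 mm.
- bin_mouth (a point): Centre of the open mouth of the galvanised bin under the slate ledge, 133 mm above the counter. y along the ledge, z out of the mouth (0.35 rad from vertical, leaning away from the ledge), x to the ledge. Mouth inside 114 x 154 mm (x, y); 110 mm deep, filled to about 40; highest edge 154 mm above the counter. Ledge: top at 190 mm, front edge 88 mm from the mouth's centre, goods to 50 mm on it.
- short_spindle: Bystander: the short spindle, the same shape but 120 mm long. Leave alone.
- putty_tin: Bystander: steel tin, 84 mm diameter, 95 mm high, on the counter; origin at its underside.
- suction_lifter: Bystander: round rubber suction lifter, 110 mm diameter, 52 mm high, on the counter beyond the stand.
- turnbuckle: Bystander: brass turnbuckle with steel eyes, on the ledge.
- window_handle: Bystander: black window handle on the ledge, 46 mm high.
Things that resemble listed ones, but are neither listed nor needed, are in the scene too. Leave any pink or purple look-alike of the gasket alone.

How it is judged (in metres and radians):
At the end, for the whole second after the job is handed in: Gasket corner at rest inside the bin. Long spindle at rest on the centre line: middle within 20 mm of fixture x 0, 1.5 mm across, at most 1.3 mm below the line (off the rests), axis within 0.012 rad, the tailstock bearing on it with over 2.5 N (x of gasket in the frame of bin_mouth between -0.06 and 0.06 m and y of gasket in the frame of bin_mouth between -0.08 and 0.08 m and z of gasket in the frame of bin_mouth between -0.115 and 0 m and linear speed of gasket below 0.02 m/s and z of spindle in the frame of fixture between 0.0587 and 0.0615 m and y of spindle in the frame of fixture between -0.0015 and 0.0015 m and x of spindle in the frame of fixture between -0.02 and 0.02 m and angle between the x axis of spindle and the x axis of fixture, either way round below 0.012 rad and contact force between spindle and tailstock above 2.5 N and linear speed of spindle below 0.01 m/s); the robot touches nothing.
It fails at once if the spindle is rammed: more than 20 N between tailstock and spindle (contact force between tailstock and spindle above 20 N).
It fails at once if a bystander is moved by more than 30 mm (distance of any of window_handle, turnbuckle, putty_tin, suction_lifter, short_spindle from where it was at the start of the episode above 0.03 m).
It also fails if it takes over 67 s, if anything falls off the work surface, if the arm or the gripper's body presses on something with over 40 N, if the wrist force passes 120 N, or if a joint passes its speed limit or range.

## Working session

There is one attempt and no reset: what is moved stays moved. The work goes in short steps, Python scripts to look and compute and a tool call to move; the robot and the scene stay as the last step left them, time stands still between calls to the robot, and variables do not carry over. Pictures are saved under pics/ and viewed, at most 10 in all, crops included, and the job is handed in when it is done.

Besides the shell and the picture viewer there is one more tool, called as name(argument=value, ...) on one line, values as JSON. move_arm: Moves the arm, as the interface text tells. Its arguments: {"type":"object","properties":{"targets":{"type":"string"},"gripper":{"type":"number"}},"required":["targets"]}

```bash
mkdir -p pics; cat > h.py <<'E'
from station import *
import numpy as np, cv2
def snap(n,f):
    s=sense(); c=capture(n); cv2.imwrite('pics/'+f,c['image'])
    if n=='wrist':
        T=np.eye(4); T[:3,:3]=np.array(s['ee_rot']).reshape(3,3); T[:3,3]=s['tcp_pos']; c['world_from_camera']=T@np.array(c['hand_eye'])
    d={k:np.array(v) for k,v in c.items() if not isinstance(v,str)}
    np.savez('pics/'+f[:-4]+'.npz',**d); return d
def load(f): return dict(np.load('pics/'+f+'.npz'))
def ray(c,u,v):
    d=np.array([(u-c['cx'])/c['fx'],-(v-c['cy'])/c['fy'],-1.]); T=c['world_from_camera']
    return T[:3,3],T[:3,:3]@d
def onz(c,u,v,z):
    o,d=ray(c,u,v); return o+d*(z-o[2])/d[2]
def proj(c,p):
    T=np.linalg.inv(c['world_from_camera']); q=T[:3,:3]@np.array(p)+T[:3,3]
    return np.array([c['cx']+c['fx']*q[0]/-q[2],c['cy']-c['fy']*q[1]/-q[2]])
E
python3 - <<'E'
from h import *
s=sense(); print(s)
a=snap('scene','s0.png'); b=snap('top','t0.png'); w=snap('wrist','w0.png')
for c in (a,b,w): print({k:v for k,v in c.items() if k!='image'})
cv2.imwrite('pics/both.png',cv2.resize(np.vstack([a['image'],b['image']]),None,fx=.78,fy=.78))
E
```

```text
{'time_s': 0.0, 'joints': array([-5.77198439e+01,  2.20893096e+01,  3.81454930e-01, -3.05330230e-02,
       -6.84140345e+01, -1.48185391e+01]), 'joint_velocities': array([-0.11100172, -0.0423148 , -0.07202066, -0.02690152, -0.03082195,
       -0.06280511]), 'effort': array([ 5.06117049e-04, -3.90663028e+01,  1.87406445e+01,  4.21992078e+00,
        1.09643737e-02, -1.79293561e-04]), 'tcp_pos': array([ 0.1874029 , -0.59560268,  0.22148237]), 'ee_rot': array([[-9.53977128e-01, -2.99878518e-01, -7.17171273e-04],
       [-2.99879369e-01,  9.53974899e-01,  2.06317388e-03],
       [ 6.54618656e-05,  2.18328556e-03, -9.99997614e-01]]), 'wrist_force': array([-0.14801013, -0.0624651 ,  0.869897  ]), 'moment': array([-0.03681723, -0.00247099, -0.04107833]), 'gripper_force': 0.0, 'gripper_width': 0.9990114619239681}
{'fx': array(473.70286013), 'fy': array(473.70286013), 'cx': array(264.94181041), 'cy': array(202.82483363), 'world_from_camera': array([[ 0.67826201, -0.48269078,  0.55404897,  1.28758414],
       [ 0.73466945,  0.46071676, -0.49799685, -0.57322347],
       [-0.01488115,  0.7448151
[... 592 characters left out ...]
y([[ 3.24356261e-04,  9.62166323e-01,  2.72462589e-01,
         7.46960918e-02],
       [ 9.99999019e-01, -6.83340250e-04,  1.22266706e-03,
         5.21287034e-04],
       [ 1.36259372e-03,  2.72461925e-01, -9.62165600e-01,
        -1.62236280e-01],
       [ 0.00000000e+00,  0.00000000e+00,  0.00000000e+00,
         1.00000000e+00]]), 'world_from_camera': array([[-3.00237054e-01, -9.17846507e-01, -2.59644952e-01,
         1.16103164e-01],
       [ 9.53864433e-01, -2.88730277e-01, -8.23253884e-02,
        -6.17875642e-01],
       [ 5.94711158e-04, -2.72383217e-01,  9.62188666e-01,
         3.83819274e-01],
       [ 0.00000000e+00,  0.00000000e+00,  0.00000000e+00,
         1.00000000e+00]])}
```

View pics/both.png

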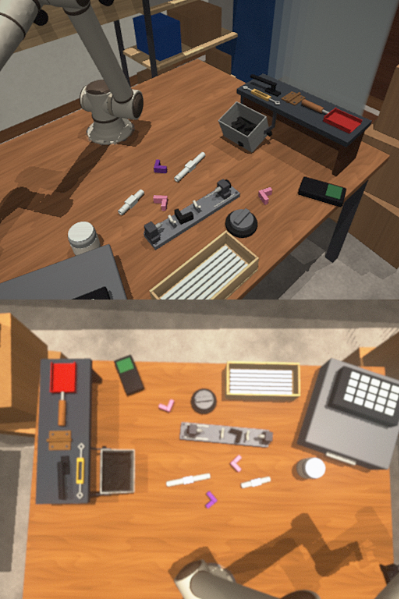

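The mosaic shows three things that could be taken for the gasket, given in top pixels. The black one is on the bed at about (300,175). Two pink ones are at (213,137) and (303,210), and a purple one is at (270,256). There are two spindles: the long one at (241,231) and the short one at (328,234). By the description I take the black one and the long spindle, and will check both in crops.

```bash
python3 - <<'E'
from h import *
a=load('s0');b=load('t0')
def crop(c,x0,x1,y0,y1,k,f):
    im=cv2.resize(c['image'][y0:y1,x0:x1],None,fx=k,fy=k,interpolation=cv2.INTER_CUBIC)
    for u in range((x0+19)//20*20,x1,20):
        cv2.putText(im,str(u),(int((u-x0)*k),10),0,.35,(0,255,255)); cv2.line(im,(int((u-x0+.5)*k),12),(int((u-x0+.5)*k),18),(0,255,255))
    for v in range((y0+19)//20*20,y1,20): cv2.putText(im,str(v)+'-',(0,int((v-y0+.5)*k)),0,.35,(0,255,255))
    cv2.imwrite('pics/'+f,im)
crop(a,176,320,200,320,5,'sc.png'); crop(b,205,365,148,258,5,'tc.png')
E
```

```text
(no output)
```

View pics/sc.png

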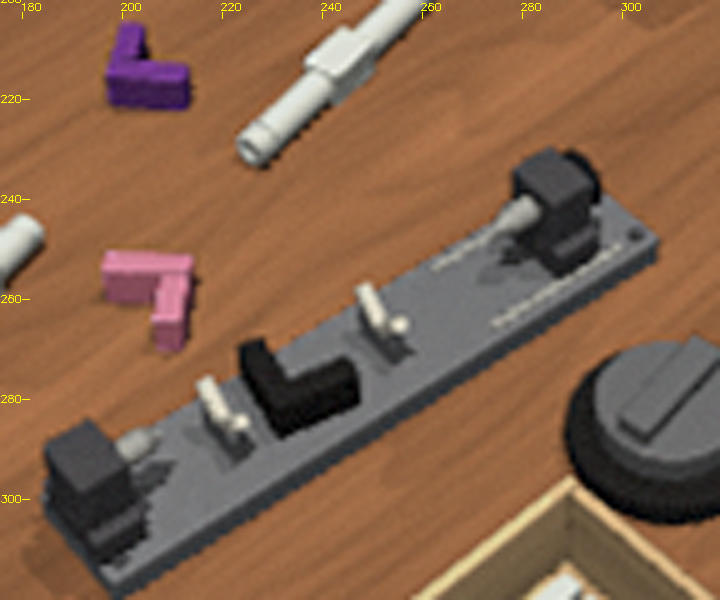

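View pics/tc.png

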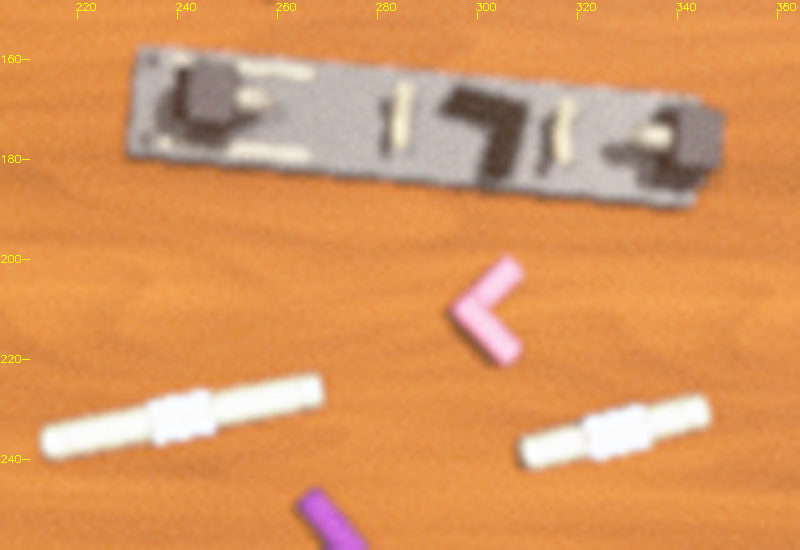

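The crops confirm the black L on the bed: corner at top (306,170), grip leg pointing left to (294,168), other leg down to (303,184). The tailstock tip is at about (257,167) and the headstock tip at about (332,175). The long spindle runs from (213,237) to (268,226). Now I'll measure it and look at the bin.

```bash
cat > m1.py <<'E'
from h import *
a=load('s0');b=load('t0')
im=b['image']; hsv=cv2.cvtColor(im,cv2.COLOR_BGR2HSV)
def comp(mask,u,v,box,c,z,close=0):
    m=np.zeros_like(mask); x0,x1,y0,y1=box; m[y0:y1,x0:x1]=mask[y0:y1,x0:x1]
    n,l,st,ce=cv2.connectedComponentsWithStats(m); k=l[v,u]
    cs,_=cv2.findContours((l==k).astype(np.uint8),0,cv2.CHAIN_APPROX_NONE)
    p=np.array([onz(c,x,y,z)[:2] for x,y in max(cs,key=cv2.contourArea)[:,0]])
    r=cv2.minAreaRect((p*1000).astype(np.float32)); return r
low=((hsv[...,1]<90)).astype(np.uint8)
print('bed',comp(low,270,170,(222,362,150,195),b,.02))
for n,u,v in(('long',240,231),('short',328,234)):
    print(n,comp(low,u,v,(205,365,200,260),b,.013))
bl=((hsv[...,2]<75)).astype(np.uint8)
print('gasket',comp(bl,306,170,(288,312,160,188),b,.048))
k=4
A=cv2.resize(a['image'][120:200,270:370],None,fx=k,fy=k,interpolation=2);B=cv2.resize(b['image'][180:260,110:210],None,fx=k,fy=k,interpolation=2)
for I,x0,y0 in((A,270,120),(B,110,180)):
    for i in range(0,100,10): cv2.putText(I,str(x0+i),(i*k,9),0,.3,(0,255,255));cv2.line(I,(int((i+.5)*k),10),(int((i+.5)*k),14),(0,255,255))
    for i in range(10,80,10): cv2.putText(I,str(y0+i)+'-',(0,int((i+.5)*k)),0,.3,(0,255,255))
cv2.imwrite('pics/bin.png',np.hstack([A,B]))
E
python3 m1.py
```

```text
bed ((633.2325439453125, -56.57958984375), (383.8635559082031, 74.33619689941406), 85.77912139892578)
long ((442.5999450683594, 96.50260162353516), (29.95778465270996, 183.80703735351562), 10.531888008117676)
short ((438.21221923828125, -182.7135009765625), (30.134387969970703, 125.15913391113281), 14.910709381103516)
gasket ((595.38330078125, 41.857421875), (1225.3017578125, 1701.783203125), 1.5284171104431152)
```

View pics/bin.png

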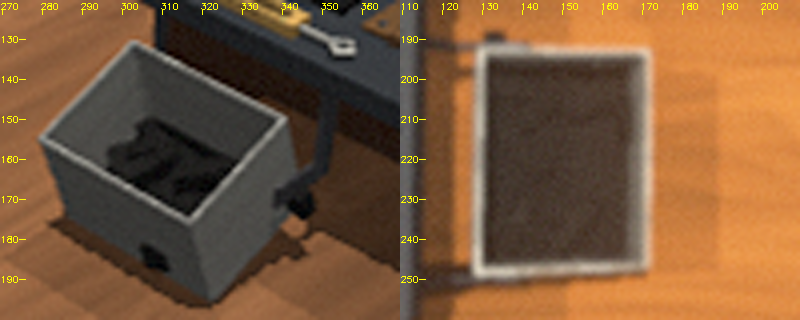

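The bin picture shows the rim corners. In scene pixels they are (301,131), (339,150), (315,174) and (279,155). In top pixels they are (129,193), (171,193), (171,248) and (128,248). I'll move the wrist camera over the bench centres for a close measurement.

move_arm(targets="0.5 1 0.4 0.7;0.5 1 0.4 0.7;0.6 1 0.4 0.7;0.6 1 0 0.7;0.6 1 0 0.7;0.6 1 0 0.7;0.6 1 0 0.7;0.6 1 0 0.7;0.6 1 0 0.7;0.6 1 0 0.7", gripper=60)

```text
time_s: 0.98
tcp_pos: [0.3329, -0.3447, 0.2524]
ee_rot: [[-0.607, -0.795, -0.0], [-0.795, 0.607, 0.0], [-0.0, 0.0, -1.0]]
wrist_force: [0.3, -0.2, -1.0]
gripper_width: 0.691
gripper_force: 0.0
```

move_arm(targets="1 1 0 0.7;1 1 0 0.7;1 1 0 0.7;1 1 0 0.7;1 1 0 0.7;1 1 0 0.7;1 1 0 0.7;1 1 0 0.6;1 1 0 0.6;1 1 0 0.6")

```text
time_s: 1.82
tcp_pos: [0.5834, -0.0946, 0.2523]
ee_rot: [[-0.068, -0.998, -0.001], [-0.998, 0.068, 0.0], [-0.0, 0.001, -1.0]]
wrist_force: [0.1, -0.5, 0.0]
gripper_width: 0.69
gripper_force: 0.0
```

move_arm(targets="0 0 0 0;0 0 0 0;0 0 0 0")

```text
time_s: 2.07
tcp_pos: [0.582, -0.0962, 0.252]
ee_rot: [[-0.071, -0.998, -0.002], [-0.998, 0.071, -0.0], [0.0, 0.002, -1.0]]
wrist_force: [0.2, -0.9, 0.3]
gripper_width: 0.69
gripper_force: 0.0
```

```bash
python3 - <<'E'
from h import *
s=sense(); print(s['time_s'],s['tcp_pos'],s['joints'],s['ee_rot'][:,0])
w=snap('wrist','w1.png')
a=load('s0');b=load('t0')
P=[]
for p,q in(((339,150),(129,193)),((301,131),(128,248)),((315,174),(171,193)),((279,155),(171,248))):
    o1,d1=ray(a,*p);o2,d2=ray(b,*q)
    t=np.linalg.lstsq(np.c_[d1,-d2],o2-o1,rcond=None)[0]; x1=o1+t[0]*d1;x2=o2+t[1]*d2
    P.append((x1+x2)/2); print(P[-1].round(4),np.linalg.norm(x1-x2).round(4))
print(np.mean(P,0))
im=cv2.resize(w['image'],None,fx=1.5,fy=1.5)
for u in range(0,512,40): cv2.putText(im,str(u),(int(u*1.5),10),0,.35,(0,255,255))
for v in range(20,384,20): cv2.putText(im,str(v)+'-',(0,int(v*1.5)),0,.35,(0,255,255))
cv2.imwrite('pics/w1v.png',im)
E
```

```text
2.0667 [ 0.58202652 -0.09620806  0.25197018] [ 6.32772842e+00  1.75892944e+01 -1.88797434e+00 -5.91114443e-03
 -7.06138916e+01 -1.03730420e+01] [-7.05794820e-02 -9.97506140e-01  1.90803058e-04]
[0.5454 0.4135 0.1484] 0.0055
[0.3891 0.4067 0.1484] 0.0087
[0.5502 0.3008 0.1172] 0.0057
[0.3907 0.2988 0.1049] 0.0004
[0.46885208 0.35491801 0.12971478]
```

View pics/w1v.png

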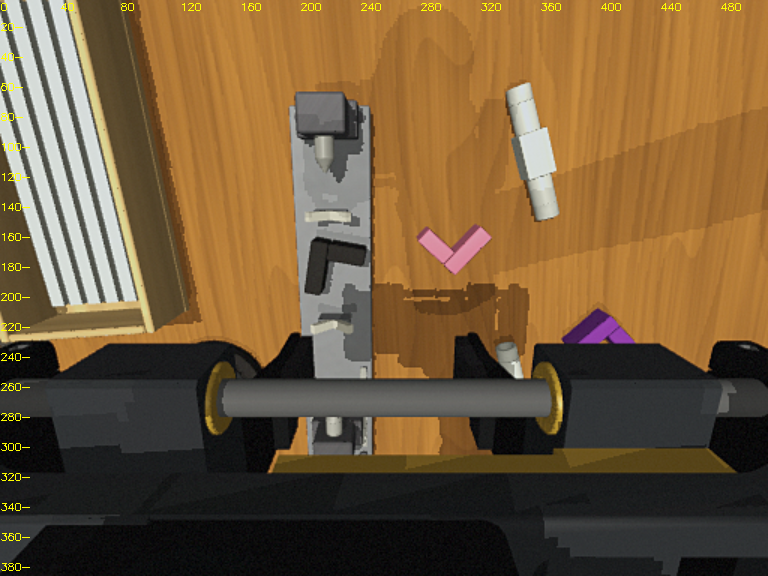

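The wrist view shows the headstock with its bar tip at about (215,113). The rests are at v≈144 and v≈217. The gasket is at (205–244,158–197), and the bed spans u≈195–247. The gripper hides the lower part of the image.

```bash
cat > m2.py <<'E'
from h import *
w=load('w1'); im=w['image']; hsv=cv2.cvtColor(im,cv2.COLOR_BGR2HSV)
L=[];R=[]
low=hsv[...,1]<70
for v in range(95,222):
    r=np.where(low[v,180:262])[0]+180
    if len(r)>20: L.append(onz(w,r[0]-.5,v,.02)[:2]);R.append(onz(w,r[-1]+.5,v,.02)[:2])
for n,p in(('L',L),('R',R)):
    p=np.array(p); k=np.polyfit(p[:,1],p[:,0],1); res=p[:,0]-np.polyval(k,p[:,1]); g=abs(res)<.004
    k=np.polyfit(p[g,1],p[g,0],1); print(n,'slope',k[0],'deg',np.degrees(np.arctan(k[0])),'x at y=-.1',np.polyval(k,-.1),g.sum(),len(g))
print('bed head corners',onz(w,194,71,.02),onz(w,246,71,.02))
print('head tip',onz(w,215,113,.06),'face top',onz(w,215,91,.078), 'rest1',onz(w,219,140,.06),'rest2',onz(w,221,214,.06))
x0,y0=194,132; k=7
c=cv2.convertScaleAbs(im[y0:218,x0:254],alpha=1.8,beta=15); c=cv2.resize(c,None,fx=k,fy=k,interpolation=2)
for u in range(200,254,10): cv2.putText(c,str(u),(int((u-x0)*k),10),0,.4,(0,255,255));cv2.line(c,(int((u-x0+.5)*k),12),(int((u-x0+.5)*k),18),(0,255,255))
for v in range(140,218,10): cv2.putText(c,str(v)+'-',(0,int((v-y0+.5)*k)),0,.4,(0,255,255))
x0,x1,y0,y1=330,376,50,152
c2=cv2.resize(im[y0:y1,x0:x1],None,fx=5.9,fy=5.9,interpolation=2)[:c.shape[0]]
cv2.imwrite('pics/g.png',c)
m=np.zeros((384,512),np.uint8); m[48:155,325:385]=((hsv[...,1]<70)&(hsv[...,2]>100))[48:155,325:385]
E
python3 m2.py
```

```text
L slope 0.07101789547950989 deg 4.062205541007192 x at y=-.1 0.6653219822369937 127 127
R slope 0.06824123270899562 deg 3.9038821782740745 x at y=-.1 0.5936742911711924 127 127
bed head corners [ 0.65331397 -0.23441302  0.02      ] [ 0.58474846 -0.22958699  0.02      ]
head tip [ 0.62590548 -0.1785445   0.06      ] face top [ 0.62073573 -0.20220263  0.078     ] rest1 [ 0.62445594 -0.14555894  0.06      ] rest2 [ 0.63226682 -0.0464948   0.06      ]
```

View pics/g.png

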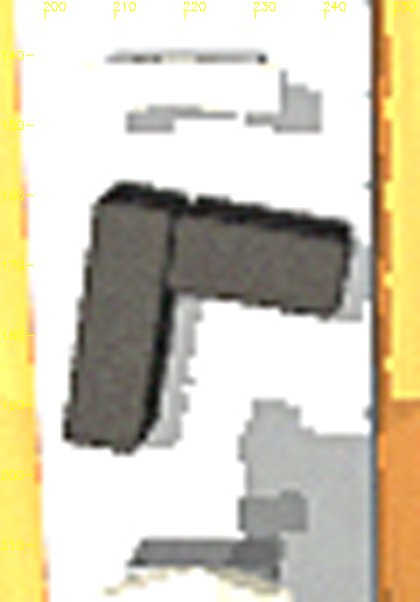

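The contrast crop shows the gasket's top face. The grip leg runs from (212,161) to (207.5,195), and the other leg goes off to (242,170).

```bash
python3 - <<'E'
from h import *
w=load('w1'); im=w['image']; hsv=cv2.cvtColor(im,cv2.COLOR_BGR2HSV)
p=onz(w,211.7,160.7,.048);q=onz(w,207.3,195.2,.048); d=(q-p)/np.linalg.norm(q-p)
print('A',p,q,np.linalg.norm(q-p),np.degrees(np.arctan2(d[0],d[1])),'B tip',onz(w,241.5,170,.048))
g=p+d*.031; print('grip',g)
s=sense(); print('delta units',(g-s['tcp_pos'])/.025, s['tcp_pos'])
# along-rests profile
for u in (212,221,230): print(u,[int(x) for x in im[134:154,u,0]],[int(x) for x in im[206:226,u,0]])
E
```

```text
A [ 0.63869807 -0.11832836  0.048     ] [ 0.65019665 -0.07108445  0.048     ] 0.04862308460183857 13.679111799125263 B tip [ 0.60001919 -0.10297339  0.048     ]
grip [ 0.64602908 -0.08820766  0.048     ]
delta units [ 2.56895212  0.33832247 -8.17312409] [ 0.58180527 -0.09666573  0.2523281 ]
212 [143, 143, 145, 142, 150, 107, 83, 159, 173, 170, 168, 171, 175, 133, 82, 83, 77, 162, 162, 140] [133, 132, 154, 157, 162, 140, 73, 116, 81, 98, 139, 174, 170, 168, 170, 173, 149, 149, 151, 151]
221 [162, 142, 144, 145, 146, 104, 98, 196, 189, 187, 188, 191, 178, 86, 80, 162, 158, 154, 156, 157] [137, 138, 124, 64, 64, 65, 59, 111, 178, 171, 167, 168, 170, 150, 149, 150, 150, 152, 151, 155]
230 [141, 140, 144, 142, 149, 105, 95, 134, 166, 162, 160, 178, 182, 192, 93, 81, 165, 161, 156, 156] [76, 77, 73, 52, 56, 55, 52, 67, 85, 85, 91, 127, 128, 127, 127, 130, 99, 86, 88, 86]
```

move_arm(targets="0.5 0.1 -0.5 -0.4;0.5 0.1 -0.6 -0.4;0.5 0.1 -0.6 -0.4;0.5 0.05 -0.6 -0.4;0.57 0 -0.6 -0.33;0 0 -0.7 0;0 0 -0.7 0;0 0 -0.7 0;0 0 0 0")

```text
time_s: 2.87
tcp_pos: [0.6435, -0.0886, 0.1238]
ee_rot: [[-0.239, -0.971, -0.008], [-0.971, 0.239, 0.001], [0.001, 0.008, -1.0]]
wrist_force: [-0.3, 0.5, -0.8]
gripper_width: 0.693
gripper_force: 0.0
```

move_arm(targets="0 0 -0.7 0;0 0 -0.7 0;0 0 -0.7 0;0 0 -0.7 0;0 0 -0.7 0;0 0 -0.4 0;0 0 -0.2 0;0 0 0 0")

```text
time_s: 3.53
tcp_pos: [0.6464, -0.0879, 0.0248]
ee_rot: [[-0.237, -0.971, -0.001], [-0.971, 0.237, -0.0], [0.0, 0.001, -1.0]]
wrist_force: [0.3, -0.5, -0.8]
gripper_width: 0.691
gripper_force: 0.0
```

move_arm(targets="0 0 0 0;0 0 0 0;0 0 0 0;0 0 0 0;0 0 0 0;0 0 0 0", gripper=0)

```text
time_s: 4.03
tcp_pos: [0.647, -0.0874, 0.0254]
ee_rot: [[-0.237, -0.972, 0.001], [-0.972, 0.237, 0.0], [-0.0, -0.001, -1.0]]
wrist_force: [-0.5, 0.3, -0.1]
gripper_width: 0.318
gripper_force: 0.0
```

move_arm(targets="0 0 0.4 0;0 0 0.6 0;0 0 1 0;0 0 1 0;0 0 1 0;0 0 1 0;0 0 1 0;0 0 1 0;0 0 1 0;0 0 0 0")

```text
time_s: 4.87
tcp_pos: [0.6496, -0.0879, 0.2327]
ee_rot: [[-0.236, -0.972, 0.012], [-0.972, 0.236, -0.001], [-0.002, -0.012, -1.0]]
wrist_force: [0.8, -0.7, 1.5]
gripper_width: 0.167
gripper_force: 30.0
```

```bash
python3 - <<'E'
from h import *
s=sense(); print(s['time_s'],s['tcp_pos'],s['gripper_width']*87,s['gripper_force'],s['joints'])
b=snap('top','t2.png')
B=np.array([.469,.355,.24]);print((B-s['tcp_pos'])/.025)
E
```

```text
4.8667 [ 0.64961474 -0.08788484  0.23265093] 14.56306819701398 29.998554289340973 [  6.47646278  24.32416502   5.41649748   0.15835018 -70.40233854
 -20.16091063]
[-7.22458945 17.71539351  0.29396277]
```

move_arm(targets="-0.2 0.6 0 0.2;-0.4 1 0 0.3;-0.4 1 0 0.3;-0.4 1 0 0.3;-0.4 1 0 0.3;-0.4 1 0 0.3;-0.4 1 0 0.3;-0.4 1 0 0.3;-0.4 1 0 0.2;-0.4 1 0 0.2")

```text
time_s: 5.75
tcp_pos: [0.5499, 0.1539, 0.2238]
ee_rot: [[-0.002, -1.0, -0.003], [-1.0, 0.002, -0.001], [0.001, 0.003, -1.0]]
wrist_force: [0.5, -0.1, -0.8]
gripper_width: 0.173
gripper_force: 30.0
```

move_arm(targets="-0.4 1 0 0;-0.4 1 0 0;-0.4 1 0 0;-0.4 1 0 0;-0.4 1 0 0;-0.3 1 0 0;-0.3 1 0 0;-0.2 0.8 0 0;0 0.5 0 0;0 0 0 0")

```text
time_s: 6.58
tcp_pos: [0.4808, 0.3621, 0.2237]
ee_rot: [[-0.0, -1.0, -0.001], [-1.0, 0.0, -0.001], [0.001, 0.001, -1.0]]
wrist_force: [-0.0, 0.4, -1.1]
gripper_width: 0.173
gripper_force: 30.0
```

move_arm(targets="0 0 -0.5 0;0 0 -0.6 0;0 0 -0.7 0;0 0 -0.7 0;0 0 -0.7 0;0 0 -0.5 0;0 0 0 0")

```text
time_s: 7.17
tcp_pos: [0.4802, 0.3574, 0.1289]
ee_rot: [[-0.005, -1.0, -0.006], [-1.0, 0.005, -0.006], [0.006, 0.006, -1.0]]
wrist_force: [0.1, -0.8, -0.6]
gripper_width: 0.171
gripper_force: 30.0
```

move_arm(targets="0 0 0 0;0 0 0 0;0 0 0 0;0 0 0 0;0 0 0.3 0;0 0 0.5 0;0 0 1 0;0 0 1 0;0 0 1 0;0 0 1 0", gripper=50)

```text
time_s: 8.0
tcp_pos: [0.4818, 0.36, 0.255]
ee_rot: [[-0.003, -1.0, 0.001], [-1.0, 0.003, 0.001], [-0.001, -0.001, -1.0]]
wrist_force: [0.8, -0.1, 0.2]
gripper_width: 0.573
gripper_force: 0.0
```

move_arm(targets="0.2 -0.6 0 0;0.3 -1 0 0;0.3 -1 0 0;0.3 -1 0 0;0.3 -1 0 0;0.3 -1 0 0;0.2 -0.6 0 0;0 0 0 0;0 0 0 0;0 0 0 0")

```text
time_s: 8.83
tcp_pos: [0.5293, 0.2054, 0.253]
ee_rot: [[-0.003, -1.0, 0.001], [-1.0, 0.003, 0.001], [-0.001, -0.001, -1.0]]
wrist_force: [0.1, 0.7, -0.5]
gripper_width: 0.574
gripper_force: 0.0
```

```bash
python3 - <<'E'
from h import *
s=sense(); print(s['time_s'],s['tcp_pos'],s['gripper_width']*87)
w=snap('wrist','w3.png'); b=snap('top','t3.png'); a=snap('scene','s3.png')
k=2.6
A=cv2.resize(a['image'][120:200,260:360],None,fx=3.9,fy=3.9,interpolation=2);B=cv2.resize(b['image'][180:260,110:210],None,fx=3.9,fy=3.9,interpolation=2)
W=cv2.resize(w['image'][0:250],None,fx=1.1,fy=1.1)
for u in range(0,512,40): cv2.putText(W,str(u),(int(u*1.1),10),0,.35,(0,255,255))
for v in range(20,250,20): cv2.putText(W,str(v)+'-',(0,int(v*1.1)),0,.35,(0,255,255))
out=np.zeros((W.shape[0]+A.shape[0],A.shape[1]*2,3),np.uint8); out[:W.shape[0],:W.shape[1]]=W; out[W.shape[0]:]=np.hstack([A,B]); cv2.imwrite('pics/v3.png',out); print(out.shape)
E
```

```text
8.8333 [0.52931403 0.20537078 0.25296051] 49.903715858335595
(587, 780, 3)
```

View pics/v3.png

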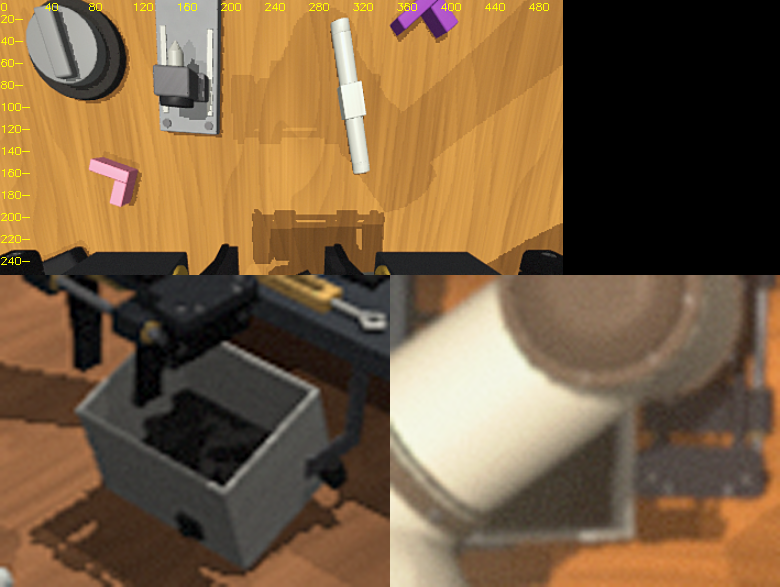

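The wrist view shows the tail tip at about (160,37) and the bed's tail end at v≈119–122. The long spindle runs from (309,18) to (329,156). The bin holds black material and no gasket is left in the fingers.

```bash
python3 - <<'E'
from h import *
w=load('w3'); im=w['image']; hsv=cv2.cvtColor(im,cv2.COLOR_BGR2HSV)
m=np.zeros((384,512),np.uint8); m[8:165,290:345]=((hsv[...,1]<60)&(hsv[...,2]>90))[8:165,290:345]
cs,_=cv2.findContours(m,0,1); c=max(cs,key=cv2.contourArea)[:,0]; print(c.min(0),c.max(0))
P=np.array([onz(w,u,v,.013)[:2] for u,v in c]); r=cv2.minAreaRect((P*1000).astype(np.float32)); print(r)
ys,xs=np.nonzero(m); Q=np.array([onz(w,u,v,.013)[:2] for u,v in zip(xs,ys)]); mu=Q.mean(0); ev,V=np.linalg.eigh(np.cov(Q.T)); print(mu,V[:,1],np.degrees(np.arctan2(-V[0,1],V[1,1])))
print('tail tip',onz(w,160,37,.06),'bed end',onz(w,143.6,119,.02),onz(w,198,122,.02))
L=[]
low=hsv[...,1]<70
for v in range(5,112):
    q=np.where(low[v,135:215])[0]+135; 
    if v<55 : L.append((onz(w,q[0]-.5,v,.02)[:2],onz(w,q[-1]+.5,v,.02)[:2]))
L=np.array(L)
for i in(0,1): k=np.polyfit(L[:,i,1],L[:,i,0],1); print('edge',k[0],np.polyval(k,.05))
b=load('t0');print('top tail tip',onz(b,258,167.5,.06),'head tip',onz(b,331.5,175,.06))
E
```

```text
[301  16] [335 157]
((441.6094970703125, 97.62313079833984), (30.649290084838867, 184.0218048095703), 12.577383995056152)
[0.4429188  0.09247192] [-0.21191825  0.9772874 ] 12.234790473677762
tail tip [0.63920527 0.04193599 0.06      ] bed end [0.68428697 0.1334576  0.02      ] [0.60907913 0.1376901  0.02      ]
edge 0.07105379495232148 0.6760345329621462
edge 0.07652621319018041 0.6013483774399173
top tail tip [0.64247517 0.04666586 0.06      ] head tip [ 0.62356607 -0.18473835  0.06      ]
```

move_arm(targets="-0.6 -0.7 -0.5 0.4;-0.6 -0.8 -0.8 0.5;-0.6 -0.8 -0.9 0.5;-0.6 -0.8 -0.9 0.5;-0.6 -0.8 -0.9 0.5;-0.5 -0.4 -0.9 0;0 0 -0.9 0;0 0 -0.9 0;0 0 -0.8 0;0 0 0 0")

```text
time_s: 9.82
tcp_pos: [0.4393, 0.0968, 0.062]
ee_rot: [[0.205, -0.979, -0.007], [-0.979, -0.205, -0.004], [0.002, 0.007, -1.0]]
wrist_force: [-0.5, -1.4, 0.3]
gripper_width: 0.572
gripper_force: 0.0
```

move_arm(targets="0 0 -0.5 0;0 0 -0.4 0;0 0 -0.4 0;0 0 -0.3 0;0 0 -0.2 0;0 0 0 0;0 0 0 0")

```text
time_s: 10.4
tcp_pos: [0.4422, 0.0979, 0.0204]
ee_rot: [[0.205, -0.979, 0.0], [-0.979, -0.205, 0.0], [-0.0, -0.0, -1.0]]
wrist_force: [-0.2, -0.0, 0.0]
gripper_width: 0.575
gripper_force: 0.0
```

move_arm(targets="0 0 -0.3 0;0 0 -0.2 0;0 0 -0.1 0;0 0 0 0")

```text
time_s: 10.73
tcp_pos: [0.4413, 0.0973, 0.0044]
ee_rot: [[0.205, -0.979, -0.001], [-0.979, -0.205, -0.001], [0.001, 0.002, -1.0]]
wrist_force: [0.5, 0.5, 0.0]
gripper_width: 0.574
gripper_force: 0.0
```

move_arm(targets="0 0 0 0;0 0 0 0;0 0 0 0;0 0 0 0;0 0 0 0;0 0 0 0;0 0 0 0", gripper=10)

```text
time_s: 11.32
tcp_pos: [0.442, 0.0977, 0.0052]
ee_rot: [[0.205, -0.979, 0.0], [-0.979, -0.205, 0.0], [-0.0, -0.0, -1.0]]
wrist_force: [0.8, 0.8, 1.2]
gripper_width: 0.296
gripper_force: 30.0
```

move_arm(targets="0 0 0.3 0;0 0 0.6 0;0 0 0.9 0;0 0 1 0;0 0 1 0;0 0 1 0;0.2 -0.2 1 -0.2;0.5 -0.5 0 -0.4;0.8 -0.7 0 -0.4;0.9 -0.8 0 -0.4")

```text
time_s: 12.15
tcp_pos: [0.5013, 0.0423, 0.1509]
ee_rot: [[0.084, -0.996, 0.0], [-0.996, -0.084, 0.001], [-0.001, -0.0, -1.0]]
wrist_force: [0.2, 0.5, -3.1]
gripper_width: 0.295
gripper_force: 30.0
```

move_arm(targets="0.9 -0.8 0 -0.4;0.9 -0.8 0 -0.4;0.9 -0.8 0 -0.4;0.9 -0.8 0 -0.3;0.8 -0.7 0 -0.26;0.5 -0.45 0 0;0.28 -0.2 0 0;0 0 0 0;0 0 0 0")

```text
time_s: 12.9
tcp_pos: [0.6303, -0.0709, 0.1494]
ee_rot: [[-0.07, -0.998, -0.002], [-0.998, 0.07, 0.0], [-0.0, 0.002, -1.0]]
wrist_force: [-0.5, 0.2, -2.4]
gripper_width: 0.298
gripper_force: 30.0
```

```bash
python3 - <<'E'
from h import *
s=sense(); p=s['tcp_pos']; print(s['time_s'],p,s['gripper_width'],s['wrist_force'],s['ee_rot'])
print((np.array([.6314,-.071,.05])-p)/.025)
w=snap('wrist','w4.png'); cv2.imwrite('pics/w4v.png',cv2.resize(w['image'][0:260],None,fx=1.55,fy=1.55))
E
```

```text
12.9 [ 0.6302631  -0.07092176  0.14937892] 0.2976137829200878 [-0.5256756   0.23904979 -2.37242773] [[-7.01090533e-02 -9.97536874e-01 -2.21467612e-03]
 [-9.97539284e-01  7.01081829e-02  4.68312592e-04]
 [-3.11892162e-04  2.24205938e-03 -9.99997438e-01]]
[ 4.54759554e-02 -3.12979933e-03 -3.97515692e+00]
```

View pics/w4v.png

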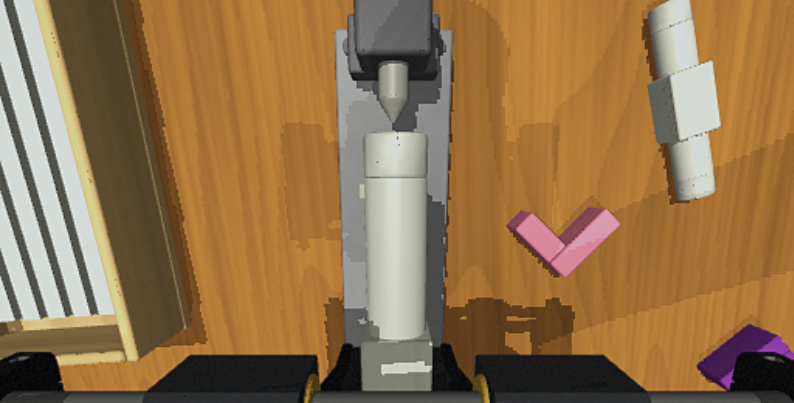

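The spindle is held straight above the bed, with its end face at about (255,86). The headstock cone tip is ahead at about (255,79).

```bash
python3 - <<'E'
from h import *
w=load('w4')
print('tip',onz(w,255.2,79.5,.06),'end top edge',onz(w,255,85.5,.168),'axis pts',onz(w,255.5,95,.157),onz(w,255,205,.157))
print('bed mid',(onz(w,218,110,.02)+onz(w,289,110,.02))/2,(onz(w,222,180,.02)+onz(w,288,180,.02))/2)
E
```

```text
tip [ 0.62274651 -0.17549401  0.06      ] end top edge [ 0.62397608 -0.15960443  0.168     ] axis pts [ 0.62396823 -0.15602824  0.157     ] [ 0.6285303  -0.09498753  0.157     ]
bed mid [ 0.62612422 -0.1518334   0.02      ] [ 0.62970715 -0.07927596  0.02      ]
```

move_arm(targets="0.05 0 -0.4 0;0 0 -0.6 0;0 0 -0.7 0;0 0 -0.7 0;0 0 -0.6 0;0 0 -0.4 0;0 0 -0.2 0;0 0 0 0")

```text
time_s: 13.62
tcp_pos: [0.6316, -0.0707, 0.0588]
ee_rot: [[-0.069, -0.998, -0.003], [-0.998, 0.069, -0.0], [0.0, 0.003, -1.0]]
wrist_force: [-0.2, 0.4, -2.7]
gripper_width: 0.298
gripper_force: 30.0
```

move_arm(targets="0 0 -0.1 0;0 0 -0.1 0;0 0 -0.1 0;0 0 0 0;0 0 0 0")

```text
time_s: 14.03
tcp_pos: [0.6327, -0.0712, 0.0528]
ee_rot: [[-0.07, -0.998, 0.0], [-0.998, 0.07, 0.0], [-0.0, -0.0, -1.0]]
wrist_force: [0.6, -0.2, -2.1]
gripper_width: 0.298
gripper_force: 30.0
```

move_arm(targets="0 0 -0.05 0;0 0 -0.05 0;0 0 0 0;0 0 0 0")

```text
time_s: 14.37
tcp_pos: [0.6325, -0.0712, 0.0501]
ee_rot: [[-0.07, -0.998, -0.0], [-0.998, 0.07, -0.0], [0.0, 0.0, -1.0]]
wrist_force: [-0.2, -0.5, -2.5]
gripper_width: 0.297
gripper_force: 30.0
```

move_arm(targets="0 0 -0.04 0;0 0 0 0;0 0 0 0;0 0 0 0")

```text
time_s: 14.7
tcp_pos: [0.6326, -0.0712, 0.0496]
ee_rot: [[-0.069, -0.998, 0.0], [-0.998, 0.069, -0.0], [0.0, -0.0, -1.0]]
wrist_force: [-2.2, 0.1, 2.2]
gripper_width: 0.292
gripper_force: 30.0
```

move_arm(targets="0 0 0 0;0 0 0 0;0 0 0 0;0 0 0 0;0 0 0 0", gripper=50)

```text
time_s: 15.12
tcp_pos: [0.6328, -0.0712, 0.049]
ee_rot: [[-0.069, -0.998, 0.0], [-0.998, 0.069, 0.0], [-0.0, -0.0, -1.0]]
wrist_force: [-0.2, 0.2, -0.1]
gripper_width: 0.547
gripper_force: 0.0
```

move_arm(targets="0 0 0.3 0;0 0 0.6 0;0 0 1 0;0 0 1 0;0 0 1 0;0 0 1 0;0 0 1 0;0 0 1 0;0 0 1 0;0 0 0 0")

```text
time_s: 15.95
tcp_pos: [0.6354, -0.0716, 0.2539]
ee_rot: [[-0.069, -0.998, 0.013], [-0.998, 0.069, -0.001], [0.0, -0.013, -1.0]]
wrist_force: [0.4, 0.4, 0.8]
gripper_width: 0.577
gripper_force: 0.0
```

```bash
python3 - <<'E'
from h import *
s=sense(); p=s['tcp_pos']; print(s['time_s'],p,s['gripper_width'],s['wrist_force'],s['joints'])
w=snap('wrist','w5.png');a=snap('scene','s5.png')
W=cv2.resize(w['image'][0:260],None,fx=1.1,fy=1.1);A=cv2.resize(a['image'][225:325,170:320],None,fx=3.75,fy=3.1,interpolation=2)
o=np.zeros((W.shape[0]+A.shape[0],W.shape[1],3),np.uint8);o[:W.shape[0]]=W;o[W.shape[0]:,:A.shape[1]]=A[:,:W.shape[1]];cv2.imwrite('pics/v5.png',o);print(o.shape)
E
```

```text
15.95 [ 0.63538671 -0.07161647  0.25394505] 0.5774804262761034 [0.42051314 0.37673395 0.84649551] [  8.11679359  22.03531628   4.89964343   0.15924328 -72.16049837
 -12.10353037]
(596, 563, 3)
```

View pics/v5.png

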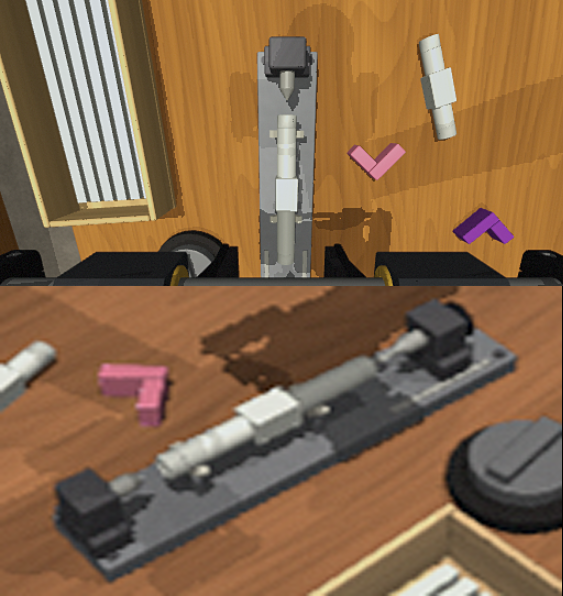

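The spindle lies in both rests, clear of both tips, and the bed is empty. Next I'll go behind the push pad with the fingers shut.

move_arm(targets="0 0.4 0 0;0 1 0 0;0 1 0 0;0.1 1 0 0;0.1 1 0 0;0.1 1 0 0;0.1 1 0 0;0.1 1 0 0;0 1 0 0;0 1 0 0", gripper=0)

```text
time_s: 16.88
tcp_pos: [0.6441, 0.1656, 0.2446]
ee_rot: [[-0.069, -0.998, -0.003], [-0.998, 0.069, -0.001], [0.002, 0.003, -1.0]]
wrist_force: [0.0, -0.2, -0.5]
gripper_width: 0.009
gripper_force: 0.0
```

move_arm(targets="0 0.1 -0.5 0;0 0 -1 0;0 0 -1 0;0 0 -1 0;0 0 -1 0;0 0 -1 0;0 0 -1 0;0 0 -0.8 0;0 0 -0.5 0;0 0 0 0")

```text
time_s: 17.72
tcp_pos: [0.6421, 0.1656, 0.0469]
ee_rot: [[-0.07, -0.998, -0.008], [-0.998, 0.07, -0.003], [0.004, 0.008, -1.0]]
wrist_force: [-0.7, 0.4, -0.6]
gripper_width: 0.005
gripper_force: 0.0
```

```bash
python3 - <<'E'
from h import *
s=sense(); p=s['tcp_pos']; print(s['time_s'],p,s['gripper_width'],s['wrist_force'],s['ee_rot'][:,0])
print('line x',.6294+.0696*(p[1]+.1))
E
```

```text
17.7167 [0.64211067 0.16563562 0.04688171] 0.005258370438592945 [-0.6748009   0.40152682 -0.55312546] [-0.06983448 -0.99755058  0.0039972 ]
line x 0.6478882394939638
```

move_arm(targets="0.14 0 0.15 0;-0.01 -0.2 0 0;-0.02 -0.3 0 0;-0.02 -0.3 0 0;-0.02 -0.3 0 0;-0.01 -0.2 0 0;-0.01 -0.1 0 0;0 0 0 0")

```text
time_s: 18.38
tcp_pos: [0.6463, 0.1303, 0.0556]
ee_rot: [[-0.071, -0.997, 0.0], [-0.997, 0.071, 0.0], [-0.0, -0.0, -1.0]]
wrist_force: [-0.8, -0.3, -0.5]
gripper_width: 0.005
gripper_force: 0.0
```

move_arm(targets="-0.01 -0.1 0 0;-0.01 -0.1 0 0;-0.01 -0.1 0 0;-0.01 -0.1 0 0;0 0 0 0")

```text
time_s: 18.8
tcp_pos: [0.6452, 0.121, 0.0552]
ee_rot: [[-0.07, -0.998, -0.0], [-0.998, 0.07, -0.0], [0.0, 0.0, -1.0]]
wrist_force: [-0.7, -0.1, -0.2]
gripper_width: 0.004
gripper_force: 0.0
```

move_arm(targets="0 0 -0.2 0;-0.01 -0.1 0 0;-0.01 -0.1 0 0;-0.01 -0.1 0 0;-0.01 -0.1 0 0;0 0 0 0")

```text
time_s: 19.3
tcp_pos: [0.6442, 0.1133, 0.0495]
ee_rot: [[-0.07, -0.998, 0.001], [-0.998, 0.07, 0.003], [-0.003, -0.0, -1.0]]
wrist_force: [-0.3, 5.7, -2.3]
gripper_width: 0.005
gripper_force: 3.2
```

move_arm(targets="-0.01 -0.1 0 0;-0.01 -0.1 0 0;-0.01 -0.1 0 0;-0.01 -0.1 0 0")

```text
time_s: 19.63
tcp_pos: [0.6435, 0.104, 0.0495]
ee_rot: [[-0.069, -0.998, 0.001], [-0.998, 0.069, 0.004], [-0.004, -0.001, -1.0]]
wrist_force: [-0.6, 8.5, -3.8]
gripper_width: 0.003
gripper_force: 4.1
```

move_arm(targets="-0.01 -0.1 0 0;-0.01 -0.1 0 0;-0.01 -0.1 0 0;-0.01 -0.1 0 0")

```text
time_s: 19.97
tcp_pos: [0.6428, 0.094, 0.0495]
ee_rot: [[-0.069, -0.998, 0.002], [-0.998, 0.069, 0.004], [-0.004, -0.002, -1.0]]
wrist_force: [0.9, 7.5, -4.0]
gripper_width: 0.001
gripper_force: 4.2
```

move_arm(targets="-0.01 -0.1 0 0;-0.01 -0.1 0 0;-0.01 -0.1 0 0;-0.01 -0.1 0 0")

```text
time_s: 20.3
tcp_pos: [0.6421, 0.0845, 0.0495]
ee_rot: [[-0.069, -0.998, 0.003], [-0.998, 0.069, 0.004], [-0.005, -0.003, -1.0]]
wrist_force: [0.1, 10.5, -4.1]
gripper_width: 0.003
gripper_force: 4.9
```

move_arm(targets="0 -0.06 0 0;-0.01 -0.06 0 0;0 -0.06 0 0;-0.01 -0.06 0 0")

```text
time_s: 20.63
tcp_pos: [0.6417, 0.0785, 0.0495]
ee_rot: [[-0.069, -0.998, 0.003], [-0.998, 0.069, 0.004], [-0.004, -0.003, -1.0]]
wrist_force: [1.3, 9.6, -4.2]
gripper_width: 0.003
gripper_force: 4.8
```

move_arm(targets="0 -0.04 0 0;-0.01 -0.04 0 0;0 -0.04 0 0;0 -0.04 0 0")

```text
time_s: 20.97
tcp_pos: [0.6414, 0.0746, 0.0495]
ee_rot: [[-0.069, -0.998, 0.003], [-0.998, 0.069, 0.004], [-0.004, -0.002, -1.0]]
wrist_force: [0.7, 9.7, -4.2]
gripper_width: 0.008
gripper_force: 4.8
```

move_arm(targets="0 -0.04 0 0;-0.01 -0.04 0 0;0 -0.04 0 0;0 -0.04 0 0")

```text
time_s: 21.3
tcp_pos: [0.6411, 0.0706, 0.0495]
ee_rot: [[-0.069, -0.998, 0.003], [-0.998, 0.069, 0.004], [-0.004, -0.002, -1.0]]
wrist_force: [1.1, 9.9, -4.3]
gripper_width: 0.001
gripper_force: 4.9
```

move_arm(targets="0 -0.03 0 0;0 -0.03 0 0;0 -0.03 0 0;-0.01 -0.03 0 0")

```text
time_s: 21.63
tcp_pos: [0.6409, 0.0679, 0.0495]
ee_rot: [[-0.069, -0.998, 0.003], [-0.998, 0.069, 0.005], [-0.005, -0.003, -1.0]]
wrist_force: [1.4, 10.6, -4.3]
gripper_width: 0.005
gripper_force: 5.5
```

move_arm(targets="0 -0.03 0 0;0 -0.03 0 0;0 -0.03 0 0;-0.01 -0.03 0 0")

```text
time_s: 21.97
tcp_pos: [0.6407, 0.065, 0.0495]
ee_rot: [[-0.069, -0.998, 0.003], [-0.998, 0.069, 0.005], [-0.005, -0.003, -1.0]]
wrist_force: [1.0, 11.5, -4.5]
gripper_width: 0.003
gripper_force: 5.7
```

move_arm(targets="0 -0.03 0 0;0 -0.03 0 0;0 -0.03 0 0;-0.01 -0.03 0 0")

```text
time_s: 22.3
tcp_pos: [0.6405, 0.0623, 0.0495]
ee_rot: [[-0.069, -0.998, 0.003], [-0.998, 0.069, 0.005], [-0.005, -0.003, -1.0]]
wrist_force: [1.3, 12.3, -5.0]
gripper_width: 0.004
gripper_force: 6.2
```

move_arm(targets="0 -0.02 0 0;0 -0.02 0 0;0 -0.02 0 0;0 0 0 0")

```text
time_s: 22.63
tcp_pos: [0.6405, 0.0615, 0.0495]
ee_rot: [[-0.069, -0.998, 0.003], [-0.998, 0.069, 0.006], [-0.006, -0.003, -1.0]]
wrist_force: [0.7, 14.7, -3.3]
gripper_width: 0.009
gripper_force: 7.1
```

move_arm(targets="0 -0.02 0 0;0 -0.02 0 0;0 0 0 0")

```text
time_s: 22.88
tcp_pos: [0.6404, 0.0613, 0.0495]
ee_rot: [[-0.069, -0.998, 0.004], [-0.998, 0.069, 0.007], [-0.007, -0.003, -1.0]]
wrist_force: [-0.8, 16.4, -3.2]
gripper_width: 0.007
gripper_force: 8.2
```

move_arm(targets="0 -0.02 0 0;0 -0.01 0 0;0 0 0 0;0 0 0 0")

```text
time_s: 23.22
tcp_pos: [0.6404, 0.0611, 0.0495]
ee_rot: [[-0.069, -0.998, 0.004], [-0.998, 0.069, 0.007], [-0.008, -0.003, -1.0]]
wrist_force: [-1.2, 17.9, -3.2]
gripper_width: 0.007
gripper_force: 9.1
```

```bash
python3 - <<'E'
from h import *
s=sense(); print(s['time_s'],s['tcp_pos'],s['wrist_force'],s['moment'])
E
```

```text
23.2167 [0.64044797 0.06114213 0.04952658] [-1.22429071 17.85878396 -3.17436352] [5.22929222 0.34372691 0.01901599]
```

move_arm(targets="0 0.05 0 0;0 0.1 0 0;0 0.2 0 0;0 0.5 0 0;0 0.8 0 0;0 0.8 0 0;0 0 1 0;0 0 1 0;0 0 1 0;0 0 1 0")

```text
time_s: 24.05
tcp_pos: [0.6393, 0.1165, 0.1514]
ee_rot: [[-0.069, -0.998, -0.001], [-0.998, 0.069, -0.001], [0.001, 0.0, -1.0]]
wrist_force: [0.3, 0.9, -0.6]
gripper_width: 0.008
gripper_force: 0.0
```

move_arm(targets="0 -0.4 1 0;0 -1 1 0;0 -1 1 0;0 -1 0 0;0 -1 0 0;0 -0.5 0 0;0 0 0 0;0 0 0 0;0 0 0 0")

```text
time_s: 24.8
tcp_pos: [0.6395, -0.0056, 0.2249]
ee_rot: [[-0.069, -0.998, -0.001], [-0.998, 0.069, -0.0], [0.0, 0.001, -1.0]]
wrist_force: [0.5, -0.9, 1.0]
gripper_width: 0.004
gripper_force: 0.0
```

```bash
cat > m6.py <<'E'
from h import *
s=sense(); print(s['time_s'],s['tcp_pos'],s['wrist_force'])
w=snap('wrist','w6.png');a=snap('scene','s6.png');b=snap('top','t6.png')
W=cv2.resize(w['image'][0:250,120:400],None,fx=1.4,fy=1.4);A=cv2.resize(a['image'][225:325,170:320],None,fx=5.2,fy=5.2,interpolation=2)
B=cv2.resize(b['image'][180:260,110:210],None,fx=3.8,fy=4.3)
A=A[:,:780]; A=cv2.resize(A,None,fx=.48,fy=.48)
A=cv2.resize(a['image'][232:312,180:310],None,fx=3.07,fy=3.07,interpolation=2)[:240,:400]
C=cv2.resize(a['image'][120:200,260:360],None,fx=4,fy=3,interpolation=2)
o=np.zeros((590,800,3),np.uint8); o[:350,:392]=W;o[:344,400:780]=B;o[350:350+A.shape[0],:A.shape[1]]=A;o[350:590,400:800]=C
cv2.imwrite('pics/v6.png',o)
E
python3 m6.py
```

```text
24.8 [ 0.63947088 -0.00556637  0.22487298] [ 0.51622978 -0.89810428  0.96294778]
```

View pics/v6.png

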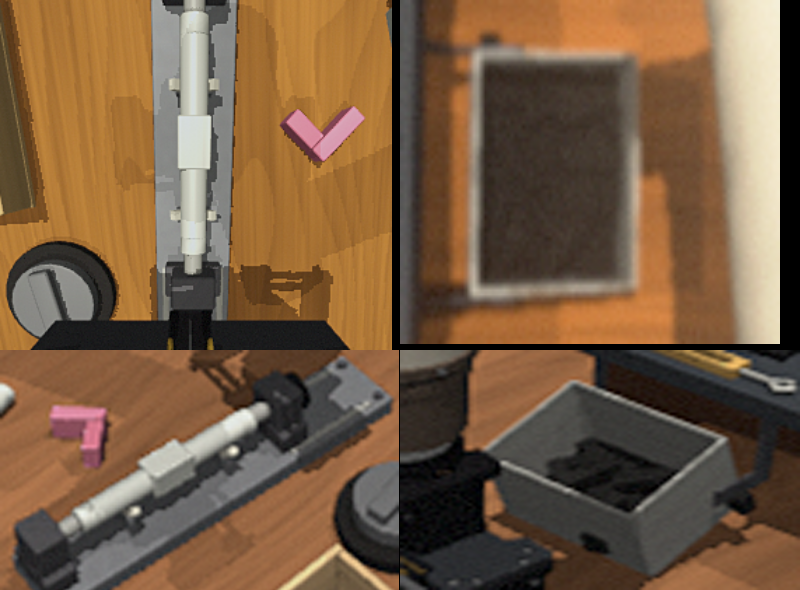

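The picture shows both cones in the spindle's ends, the bin with black material inside and nothing else disturbed. I can't see the 3 mm lift directly, so I'll check the seating depth from the visible taper at both ends.

```bash
python3 - <<'E'
from h import *
w=load('w6'); im=w['image']
g=im.mean(2).astype(int); sat=cv2.cvtColor(im,cv2.COLOR_BGR2HSV)[...,2].astype(int)
for v in list(range(0,14))+list(range(166,197)): print(v,' '.join('%3d'%x for x in g[v,243:275]))
E
```

```text
0  34  36  32  34  35  34  31  30 100 149 161 169 168 179 196 201 191 171 169 157 151 140 127  67  18  29  35  31  31  34  31  35
1  33  32  29  32  31  35  29  28 102 149 161 167 167 180 196 201 191 173 167 159 152 140 125  66  18  26  34  33  32  38  32  33
2  31  29  29  33  26  33  27  27 100 150 160 168 167 180 196 201 192 171 167 158 151 139 123  65  20  22  31  30  28  33  27  34
3  22  26  22  26  27  25  21  23  98 147 161 169 168 180 197 201 191 171 168 159 151 140 123  61  21  27  22  25  24  27  22  25
4  86  85  84  86  85  83  84  79 111 147 162 169 169 181 200 203 193 174 170 159 152 140 121  75  80  84  86  84  86  89  88  67
5  98 100 100 100  99 100  99  95 109 147 163 163 171 181 164 205 197 156 177 138 155 140 124  70  98  99 100 101  76  77  79  77
6  95  95  96  96  98  94  96  94 108 139 142 151 158 134 165 161 155 149 151 147 146 120 126  69  99  99 101 100  72  75  76  77
7  93  94  97  95  95  95  94  93  79 126 128 137 143 140 145 165 163 155 134 137 127 116 113  69  99 101  71  73  75  75  75  74
8  90  93  94  95  96  94  93  85  72 137 167 190 210 211 21
[... 4115 characters left out ...]
  27  33  35  30  34  47  55  96  93 104
192  49  39  41  41  42  42  39  38  57 152 166 172 173 182 186 181 176 104 106 102  80  46  30  33  31  35  33  29  29  39  46  60
193  51  41  43  42  45  37  39  38  59 137 149 176 177 185 190 186 183 104  81  82  80  47  31  35  36  32  33  35  31  34  46  64
194  35  41  46  41  42  43  40  40  61 145 159 161 162 167 171 169 169  84  89  86  83  40  30  33  38  31  30  38  30  32  50  65
195  38  43  45  47  40  43  41  42  39  46  78 144 144 152 185  96  98  78  60  63  33  34  32  35  35  31  34  38  35  31  39  67
196  40  44  43  45  45  45  44  45  40  39  38  49  46  47  59  30  29  32  32  30  32  34  36  33  35  29  34  35  35  33  38  67
```

Both bars are full width right at the spindle's end faces (tail from row 182, head by row 7). So both cones are about 9–10 mm deep, which means the spindle is seated and lifted. I'll confirm the bin contents changed, then hand in.

```bash
python3 - <<'E'
from h import *
a=load('s0')['image'];b=load('s6')['image']
poly=np.array([[301,133],[337,150],[315,172],[282,155]]);m=np.zeros(a.shape[:2],np.uint8);cv2.fillPoly(m,[poly],1)
d=(cv2.absdiff(a,b).max(2)>25)&(m>0); ys,xs=np.nonzero(d); print(d.sum(),m.sum(),xs.mean() if len(xs) else 0,ys.mean() if len(ys) else 0)
if d.sum()>15: print(finish_job())
E
```

```text
5 1166 283.4 155.6
```

```bash
python3 - <<'E'
from h import *
for p,q,poly in(('s0','s6',[[301,133],[337,150],[315,172],[282,155]]),('t0','t6',[[132,197],[167,197],[167,244],[132,244]])):
    a=load(p)['image'];b=load(q)['image'];m=np.zeros(a.shape[:2],np.uint8);cv2.fillPoly(m,[np.array(poly)],1)
    d=cv2.absdiff(cv2.GaussianBlur(a,(3,3),0),cv2.GaussianBlur(b,(3,3),0)).max(2)*m
    print([(t,int((d>t).sum())) for t in(4,6,8,12,16,20)])
    ys,xs=np.nonzero(d>8); print(np.median(xs),np.median(ys),xs.min(),xs.max(),ys.min(),ys.max()) if len(xs) else 0
# black L-like blobs off the bin in top view: new dark pixels anywhere
a=load('t0')['image'].max(2).astype(int);b=load('t6')['image'].max(2).astype(int)
n=((b<70)&(a>110)).astype(np.uint8); k,l,st,ce=cv2.connectedComponentsWithStats(n)
print([(st[i].tolist(),ce[i].round().tolist()) for i in range(1,k) if st[i,4]>25])
E
```

```text
[(4, 78), (6, 26), (8, 19), (12, 10), (16, 8), (20, 7)]
309.0 168.0 282 316 155 172
[(4, 1727), (6, 1632), (8, 1166), (12, 124), (16, 26), (20, 13)]
153.0 224.0 132 167 197 244
[([269, 157, 25, 10, 102], [281.0, 162.0])]
```

The bin interior facing the scene camera hardly changed, and its near side is hidden there. I'll look into it with the wrist camera before handing in.

move_arm(targets="0 0.3 1 0;-0.2 0.8 1 0;-0.5 1 1 0;-0.5 1 0 0;-0.5 1 0 0;-0.5 1 0 0;-0.5 1 0 0;-0.5 1 0 0;-0.5 1 0 0;-0.5 1 0 0")

```text
time_s: 25.78
tcp_pos: [0.5335, 0.2232, 0.3004]
ee_rot: [[-0.068, -0.998, 0.0], [-0.998, 0.068, 0.0], [-0.0, -0.0, -1.0]]
wrist_force: [-0.1, -0.1, -0.2]
gripper_width: 0.012
gripper_force: 0.0
```

move_arm(targets="-0.5 1 0 0;-0.5 1 0 0;-0.5 1 0 0;-0.5 1 0 0;-0.5 0.8 0 0;-0.4 0.3 0 0;0 0 0 0;0 0 0 0")

```text
time_s: 26.45
tcp_pos: [0.4615, 0.3492, 0.3004]
ee_rot: [[-0.068, -0.998, 0.0], [-0.998, 0.068, -0.0], [0.0, -0.0, -1.0]]
wrist_force: [0.9, 0.7, 1.9]
gripper_width: 0.011
gripper_force: 0.0
```

```bash
python3 - <<'E'
from h import *
s=sense(); print(s['time_s'],s['tcp_pos'])
w=snap('wrist','w7.png'); g=w['image'].mean(2)
C=[proj(w,p) for p in((.5454,.4135,.1484),(.3891,.4067,.1484),(.3907,.2988,.108),(.5502,.3008,.112))]; print(np.round(C))
c=np.array(C); x0,y0=c.min(0).astype(int)-4;x1,y1=c.max(0).astype(int)+4; y0=max(y0,0)
print(x0,x1,y0,y1)
q=cv2.resize(g[y0:y1,x0:x1].astype(np.float32),None,fx=1/3,fy=1/3,interpolation=cv2.INTER_AREA)
for r in q: print(' '.join('%3d'%x for x in r))
E
```

```text
26.45 [0.46145556 0.34921097 0.30039046]
[[191. 238.]
 [317. 225.]
 [309. 133.]
 [182. 143.]]
178 321 128 241
150 150 148 151 149 146 151 154 137 143 143 134 139 146 143 144 137 136 136 138 133 132 134 134 138 138 138 132 130 132 133 139 133 139 138 141 141 141 145 140 140 146 150 147 157 154 143 140
149 151 147 151 149 146 150 157 136 142 142 137 137 144 144 144 137 134 135 138 134 131 133 135 138 140 135 134 130 132 133 138 132 135 134 135 153 154 168 174 192 204 213 144 158 154 144 140
147 152 147 151 149 146 148 159 137 141 140 141 134 142 145 145 136 133 134 139 136 130 134 134 135 135 133 144 150 159 175 186 193 212 207 205 191 174 162 147 131 123 195 147 157 154 143 140
146 152 147 150 149 146 146 159 141 139 140 142 133 140 145 141 137 131 143 154 164 173 183 197 211 208 207 189 175 164 143 129 117  99  94  97  96  98  98 108 112 101 177 157 157 154 143 140
145 152 146 149 148 145 141 149 142 148 160 172 181 192 208 213 208 207 192 174 169 150 122 113  97  96  98  99  96 110 120 115 108 113 113 113 113 113 115 119 119  98 163 165 157 154 144 140
150 171 173 188 198 206 216 21
[... 5605 characters left out ...]
  38  39  39  39  19  16  25  26  35  34  28  26  18  21  38  38  37  37  38  38  38  38  36  36  35  36  36  36  37  36  37
 39  37  38  39  38  38  39  38  38  39  38  38  38  38  38  38  38  39  39  38  37  20  17  26  28  41  39  28  26  18  23  38  39  37  38  39  39  38  39  38  38  38  39  39  39  38  38  39
 39  38  39  38  39  38  38  39  39  39  39  39  38  39  39  39  38  38  39  38  36  19  18  29  27  31  31  26  28  16  22  37  38  38  38  38  39  39  37  38  39  38  38  39  39  39  39  38
 39  39  38  38  37  38  38  39  39  39  39  39  38  37  39  38  39  39  39  39  32  18  17  29  27  32  31  27  27  15  20  36  40  38  38  38  39  40  39  38  38  38  38  38  38  39  39  37
```

The wrist camera's brightness grid shows black block-shaped pieces inside the rim, and no gasket anywhere outside it. It was released at the middle of the mouth with its underside below the high rim, so it is in the bin. Handing in.

```bash
python3 -c "
from station import *
print(finish_job())"
```

```text
the job is handed in; nothing more can be done
None
```

I handed the job in at about 26.5 s: the long spindle is held between both centres, seated at a dead stop at about 18 N, and the gasket was released inside the bin mouth. I could not tell it apart from the black pieces already in the bin.

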